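# Cap the oil tank: seat the cam-lock cap and close both arms

## Robot

A 6-joint arm with a two-finger parallel gripper is mounted at the origin on the work surface. World frame = base frame: x ahead of the robot, y to its left, z up, the work surface at z = 0. Lengths are in m, angles in rad, forces in N, time in s.
With the tool pointing down it reaches from about 0.225 to 0.875 m from the base axis. Payload 3.4 kg.
Tool frame: the origin (TCP) lies between the finger pads; the fingertips stand 8 mm ahead of it and the grasp point (between the pads) lies 11 mm behind it; z points along the fingers, y is the line along which they close (so a half turn about z gives the same grasp; the last joint's range is limited). The gripper opens to 85 mm and grips with 20 to 120 N. Pads are 22 mm wide; open, the fingers measure 114 mm over their backs; the gripper's body (76 mm by 85 mm) begins 54 mm behind the grasp point. The pads swing forward as they close: fully open they stand 13 mm farther back than shut.
Start: joints at [-1.377, 0.276, 1.505, -0, 1.361, -0.121], TCP at [0.178, -0.547, 0.239] pointing down, gripper open.
Joint ranges: [-2.89, 2.89], [-0.75, 2.08], [0.22, 2.7], [-1.18, 4.32], [0.11, 2.71], [-2.7, 2.7]. Speed limits (rad/s): [2.57, 2.57, 3.14, 3.14, 3.14, 3.14].

## Interface

Orientations are given as a unit quaternion [w, x, y, z].
In Python, from rig import manip gives the robot as it stands.
- The arm moves only by the tool move_arm, never from a script. Its argument "deltas" is a list that holds one entry, the list of rows, each a list of 5 numbers: the shift along the tool's x, y, z normalised to -1 to 1, where 1 is 80 cm, then the turn about the tool's z normalised to -1 to 1, where 1 is 120 degrees, then the closure, from -1 (fully open) to 1 (shut). In form: [[[tx, ty, tz, twist, grip], ...]]. A call has 1 to 12 rows; each row is the pose to reach, as a shift and turn from the pose commanded when the call began, along the tool's axes at that moment; what a row does not reach only later rows make up. A row lasts 1/10 s, in which the tool goes at most 50 mm and 8.59 degrees, less where a joint would pass 70% of its speed; a pose out of reach is approached as far as the arm can. A call with a number of a shift or a turn outside -1 to 1 is refused whole. A call with a gripper value outside its range is refused whole. The fingers move at their own pace and stop on an object; "squeeze" is the grip in N (left out, the last holds). Time passes only in rows, so rows that repeat a pose let the fingers close. It gives the time, the measured TCP pose, the force, the opening and the grip force at its end, in the units of the state.
- manip.get_state(): the state, without advancing time (a new reading comes with each control period).
- manip.get_image(name): name is "scene" or "top" or "wrist"; returns the picture (420x560x3 uint8, red, green, blue); there is no depth.
- manip.camera_params(name): a dict with "fx", "fy", "cx", "cy" (pixels), "R" (3x3) and "t" (3): a world point X has camera coordinates R X + t; the wrist camera has in their place "tool_from_camera" (4x4, takes a point from camera to tool coordinates, whose origin is the TCP and whose axes are the flange's). Camera axes: x right, y down, z forward; pixel columns grow to the right and rows downward; lengths in m; the calibration is good to about 2 mm. The wrist camera is an equidistant fisheye: a pixel r from the principal point sees the ray r / f radians off the axis. A picture is of the moment at which its call begins: read the wrist's pose just before it. camera_params takes no time and is no camera call.
- manip.sign_off(): hands the job in; it is judged then, once.
The state is a dict: "clock": time; "qpos": joint angles; "qd": joint speeds; "effort": joint torques, N m; "position": TCP position; "ee_rot": TCP orientation; "contact_force": force on the tool from outside, world axes, zero at the start; "moment": the same for the moment, N m; "width": finger opening in m; "gripper_force": force on a finger pad.
Only numpy, scipy, OpenCV 4.12 (cv2) and the standard library are available. Lean on these libraries where they do the work, as an engineer would, in place of code of your own. Each camera call takes 0.05 s, during which the arm holds its last target. There are 200 camera calls.

## Task

Put the cam-lock cap on the oil tank's upright filler neck and press it firmly down past the rubber seal ring until you feel it bottom firmly on the neck, fully home, with both cam arms still raised. Then swing the two cam arms down one after the other until each hangs fully down against the cap's side, and let go. Press steadily and do not ram or force anything, and leave the things lying around on the bench where they are.

Things in the scene. Friction and masses are not known exactly. Their poses are not given: they have to be found in the camera images.
- cap_center (a point): The cam-lock cap: a plain aluminium cup, 54 mm outside diameter (57 mm over the 6 mm high rim at its mouth), 46 mm tall, closed flat top, about 0.4 kg, standing mouth down on the bench. This point is on its axis, half-way up (23 mm above the mouth). z is the axis, up; its two steel cam arms stick out along its +x and -x, so the bare sides to grip are those at +y and -y.
- cap_inside_top (a point): Centre of the flat ceiling inside the cap (bore 43 mm wide, 38 mm deep), 15 mm above cap_center, 8 mm below the outer top. It must come to lie on neck_top. Axes as cap_center.
- cap: The cap as a whole, with its arms; origin at the centre of its mouth, z up. Set on the neck it drops loosely, then rests on the seal ring about 6 mm above home. From there it takes about 8 to 18 N of downward push, stays where it was pushed to, and at home stops hard. More than 6 mm above home the arms cannot close.
- neck_top (a point): Centre of the top face of the upright brass filler neck, z up. From the top down: a 40 mm wide chamfered lip 12 mm high, a 24 mm wide groove 17 mm high for the cams, a 39 mm wide land 9 mm high carrying a black rubber seal ring (46 mm wide, 29 to 37 mm below the top), then a plain 34 mm pipe to the tank.
- neck: The brass neck as a whole, 105 mm high; origin at its foot on the top of the tank, a square green box 150 mm wide and 80 mm high, bolted to the bench. The neck stands in a springy rubber bush: pressed down it gives several mm and comes back. The cap must bear on it with over 6 N when pressed home, never over 40 N (the seal ring's share not counted).
- cam_a (a joint): Cam arm on the cap's +x side, a steel bar 13 mm wide, 5 mm thick, round end 18 mm. 0 = raised, sloping 0.5 rad above level outward; 0.5 = level; 2.0 = closed at a hard stop, hanging beside the cap 0.07 rad short of vertical. Its pin is horizontal, 27.5 mm out from the cap's axis, 19.9 mm above the mouth. Stiff (0.09 N m), stays where it is left.
- cam_b (a joint): The like arm on the cap's -x side, the same values.
- cam_a_end (a point): Centre of cam_a's round end, 52 mm along the bar from the pin; the bar's mid-plane (and this point) lies 5 mm off the pin, on the upper (when closed outer) side. The bar ends 61 mm from the pin.
- cam_b_end (a point): The same point of cam_b.
- mallet: Bystander: wooden mallet lying down, head 110 x 70 x 70 mm, handle 190 mm; origin under the head.
- oil_jar: Bystander: amber jar, 60 mm wide, 85 mm tall; origin at its underside.
- offcut: Bystander: strip of wood, 160 x 35 x 22 mm; origin at its underside.
- brush: Bystander: paint brush lying down; origin at its underside.
Mind the look-alikes: they are no part of the job. Of the things that look like the part that bears neck_top, take the one that is farthest to the robot's left at the start. Of the things shaped like the cap, the aluminium one is meant.

How it is judged:
On the way, in this order (a step that is already met when the one before it is completed fails the run):
1. the cap is fully home on the neck (ceiling within 1.8 mm of the neck's top, square to it) and pressed firmly on it (over 6 N, the seal ring's share not counted), both arms still raised (distance between cap_inside_top and neck_top below 0.0025 m and z of cap_inside_top in the frame of neck_top below 0.0018 m and angle between the z axis of cap_center and the z axis of neck_top, either way round below 0.06 rad and value of joint each of cam_a, cam_b below 0.5 rad and contact force between cap and neck above 6 N), for 0.1 s.
2. one arm is fully down while the other is still raised, the cap still home (distance between cap_inside_top and neck_top below 0.0025 m and z of cap_inside_top in the frame of neck_top below 0.0018 m and angle between the z axis of cap_center and the z axis of neck_top, either way round below 0.06 rad and ((value of joint cam_a above 1.85 rad and value of joint cam_b below 0.8 rad) or (value of joint cam_b above 1.85 rad and value of joint cam_a below 0.8 rad))), for 0.1 s.
At the end, for the whole second after the job is handed in: The cap is fully home on the neck (its ceiling within 1.8 mm above the neck's top, 2.5 mm in all, square within 0.06 rad), both arms are down beyond 1.85 of 2.0 rad, the cap is at rest and released (distance between cap_inside_top and neck_top below 0.0025 m and z of cap_inside_top in the frame of neck_top below 0.0018 m and angle between the z axis of cap_center and the z axis of neck_top, either way round below 0.06 rad and value of joint each of cam_a, cam_b above 1.85 rad and linear speed of cap below 0.02 m/s and contact force between the fingers and cap below 0.1 N); the robot touches nothing.
It fails at once if the cap was rammed onto the neck or forced sideways (over 40 N between cap and neck) (contact force between cap and neck above 40 N).
It fails at once if a cam arm was swung down before the cap was home (value of joint any of cam_a, cam_b above 1.2 rad and z of cap_inside_top in the frame of neck_top above 0.004 m).
It fails at once if a bystander (mallet, jar, strip of wood or brush) was moved by more than 30 mm (distance of any of mallet, oil_jar, offcut, brush from where it was at the start of the episode above 0.03 m).
It also fails if it takes over 72 s, if anything falls off the work surface, if the arm or the gripper's body presses on something with over 40 N, if the wrist force passes 120 N, or if a joint passes its speed limit or range.

## Working session

There is one attempt and no reset: what is moved stays moved. The work goes in short steps, Python scripts to look and compute and a tool call to move; the robot and the scene stay as the last step left them, time stands still between calls to the robot, and variables do not carry over. Pictures are saved under pics/ and viewed, at most 10 in all, crops included, and the job is handed in when it is done.

Besides the shell and the picture viewer there is one more tool, called by a JSON object that holds its "fn" and its "kwargs", one argument or row to a line. move_arm: Moves the arm, as the interface text tells. Scaled input: -1 to 1 covers 80 cm each way for a shift and 120 degrees each way for a turn. Its arguments: {"type":"object","properties":{"deltas":{"type":"array","items":{"type":"array","items":{"type":"array","items":{"type":"number","minimum":-1,"maximum":1}}}},"squeeze":{"type":"number"}},"required":["deltas"]}

```bash
mkdir -p pics; ls; python3 - <<'E'
from rig import manip
import cv2,numpy as np
s=manip.get_state();print(s)
for n in ["scene","top","wrist"]:
    p=manip.camera_params(n);print(n,p)
    im=manip.get_image(n);cv2.imwrite(f"pics/{n}0.png",im[:,:,::-1]);
E
```

```text
pics
{'clock': 0.0, 'qpos': array([-1.37700791e+00,  2.76591421e-01,  1.50616849e+00, -1.40211707e-05,
        1.36067246e+00, -1.20987123e-01]), 'qd': array([ 0.00103659, -0.00067538, -0.00102447, -0.00046438, -0.00024349,
        0.00035532]), 'effort': array([-1.93521173e-04, -4.16769648e+01, -2.45805162e+01, -2.33146484e-04,
        1.10678151e-02, -5.68959322e-06]), 'position': array([ 0.17791752, -0.54623176,  0.23842764]), 'ee_rot': array([-9.18998800e-04,  9.87639442e-01,  1.56740187e-01, -4.03265194e-05]), 'contact_force': array([-0.06474159, -0.89524096, -0.19101087]), 'moment': array([ 0.01037221,  0.01446838, -0.00982631]), 'gripper_force': 0.0, 'width': 0.08540170275301831}
scene {'fx': 454.18552256304224, 'fy': 454.18552256304224, 'cx': 278.3048312302418, 'cy': 199.57374983982848, 'R': array([[-0.10512596,  0.99435043,  0.01468883],
       [ 0.63297924,  0.07829823, -0.77019911],
       [-0.76699793, -0.07167019, -0.63763435]]), 't': array([ 0.10745833, -0.22304619,  1.48576922])}
top {'fx': 388.0672530707851, 'fy': 388.0672530707851, 'cx': 271.6706678202519, 'cy': 212.66684691631215, 'R': array([[ 0.00577638, -0.99941285,  0.03377259],
       [-0.98938563, -0.01061581, -0.14492545],
       [ 0.14519889, -0.03257698, -0.98886603]]), 't': array([-0.06780684,  0.5523127 ,  0.98894708])}
wrist {'fx': 325.19226210127806, 'fy': 325.19226210127806, 'cx': 274.9244193253909, 'cy': 212.80242808407053, 'tool_from_camera': array([[ 4.15621012e-04, -9.54250633e-01, -2.99007619e-01,
         7.62553042e-02],
       [ 9.99998638e-01,  8.74239985e-04, -1.40004330e-03,
        -4.90066792e-04],
       [ 1.59739662e-03, -2.99006630e-01,  9.54249697e-01,
        -1.34407378e-01],
       [ 0.00000000e+00,  0.00000000e+00,  0.00000000e+00,
         1.00000000e+00]])}
```

View pics/scene0.png

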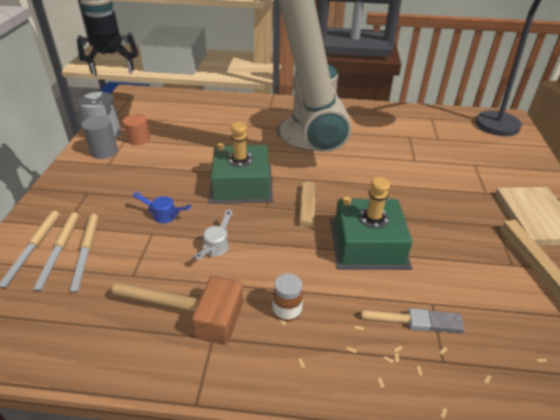

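View pics/top0.png

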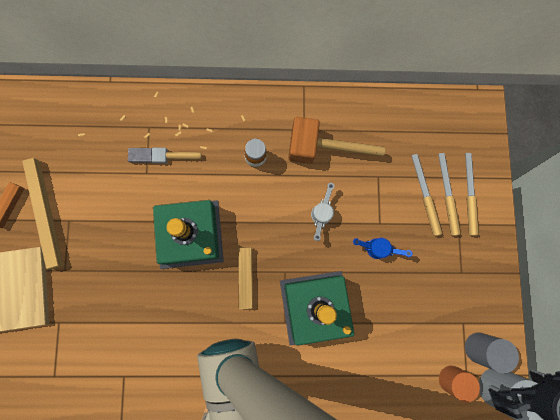

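The scene view shows two tanks, at (241,172) and (371,230), and two caps, aluminium at (215,240) and blue at (163,209). In the top view the tanks are at (186,233) and (318,308), the caps at (323,213) and (381,248). Image-left in the top view is +y, so the leftmost tank is the one at top (186,233) / scene (371,230). The silvery cap is the aluminium one. I'll confirm both in one crop.

```bash
cat > h.py <<'E'
import numpy as np,cv2
from rig import manip
from scipy.spatial.transform import Rotation as Ro
P={n:manip.camera_params(n) for n in("scene","top","wrist")}
def ray(n,u,v,st=None):
    p=P[n];x=(u-p["cx"])/p["fx"];y=(v-p["cy"])/p["fy"]
    if n!="wrist":
        R=p["R"];d=R.T@np.array([x,y,1]);return -R.T@p["t"],d/np.linalg.norm(d)
    r=np.hypot(x,y);d=np.array([np.sin(r)*x/max(r,1e-9),np.sin(r)*y/max(r,1e-9),np.cos(r)])
    T=p["tool_from_camera"];q=st["ee_rot"];R=Ro.from_quat([q[1],q[2],q[3],q[0]]).as_matrix()
    return R@T[:3,3]+st["position"],R@T[:3,:3]@d
def plane(n,u,v,z,st=None):
    o,d=ray(n,u,v,st);return o+d*(z-o[2])/d[2]
def tri(rays):
    A=np.zeros((3,3));b=np.zeros(3)
    for o,d in rays:
        M=np.eye(3)-np.outer(d,d);A+=M;b+=M@o
    X=np.linalg.solve(A,b);return X,[np.linalg.norm(np.cross(X-o,d)) for o,d in rays]
E
python3 - <<'E'
import cv2,numpy as np
s=cv2.imread("pics/scene0.png");t=cv2.imread("pics/top0.png")
def c(im,x,y,w=100,h=75): return cv2.resize(im[y:y+h,x:x+w],None,fx=4,fy=4,interpolation=cv2.INTER_CUBIC)
o=np.vstack([np.hstack([c(s,330,165),c(s,170,205)]),np.hstack([c(t,140,190),c(t,275,175)])])
cv2.imwrite("pics/crop1.png",o)
E
```

```text
(no output)
```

View pics/crop1.png

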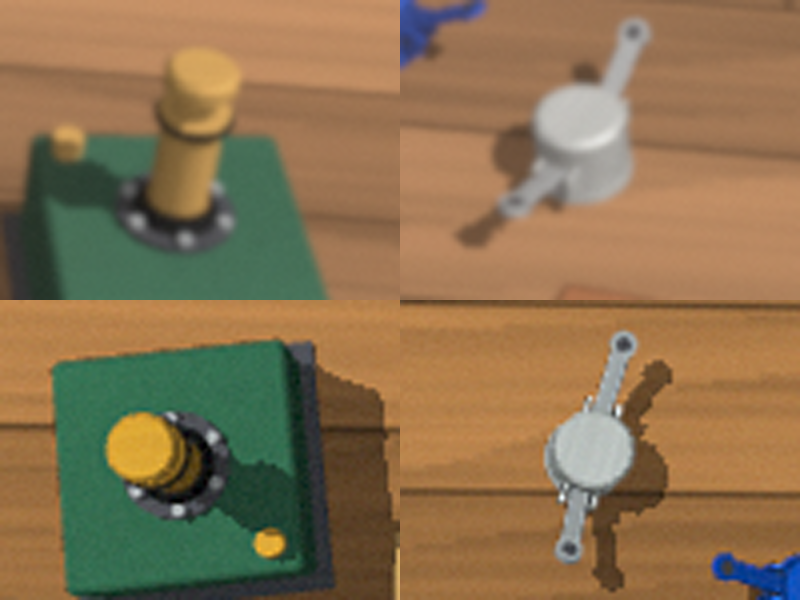

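The crop confirms both. The neck top is at scene (380.8,183) and top (175.8,226.8). The aluminium cap's top is at scene (215,234.3) and top (323.3,213). The arm ends are at scene (228.5,213) and (198.8,255.8), top (330.8,186) and (317.3,237).

```bash
python3 - <<'E'
from h import *
for n,a,b in [("neck",(380.8,183),(175.8,226.8)),("captop",(215,234.3),(323.3,213)),
  ("e1=scene low/top up",(198.8,255.8),(330.8,186)),("e2",(228.5,213),(317.3,237))]:
    X,r=tri([ray("scene",*a),ray("top",*b)]);print(n,X.round(4),np.round(r,4))
print(plane("top",175.8,226.8,.185),plane("scene",380.8,183,.185),plane("top",323.3,213,.046),plane("scene",215,234.3,.046))
s=manip.get_state();q=s["ee_rot"];print(Ro.from_quat([q[1],q[2],q[3],q[0]]).as_matrix().round(3))
E
```

```text
neck [0.4978 0.1606 0.1818] [0.0028 0.0028]
captop [ 0.5532 -0.1992  0.041 ] [0.0019 0.0019]
e1=scene low/top up [ 0.6264 -0.2196  0.0436] [0.0023 0.0023]
e2 [ 0.488  -0.1801  0.0517] [0.0025 0.0025]
[0.49731474 0.15710197 0.185     ] [0.50133964 0.16271065 0.185     ] [ 0.55275457 -0.20024363  0.046     ] [ 0.55844737 -0.19578763  0.046     ]
[[ 0.951  0.31  -0.   ]
 [ 0.31  -0.951  0.001]
 [ 0.    -0.001 -1.   ]]
```

Heights check out: neck top 0.182 against 0.185, cap top 0.041 against 0.046, arm ends 143 mm apart against 141. The arm axis lies at about -16°, so I move above the cap and twist +34°.

{"fn": "move_arm", "kwargs": {
  "deltas": [
    [[0.58,-0.268,0.08,0.283,-1],[0.58,-0.268,0.08,0.283,-1],[0.58,-0.268,0.08,0.283,-1],[0.58,-0.268,0.08,0.283,-1],[0.58,-0.268,0.08,0.283,-1],[0.58,-0.268,0.08,0.283,-1],[0.58,-0.268,0.08,0.283,-1],[0.58,-0.268,0.08,0.283,-1],[0.58,-0.268,0.08,0.283,-1],[0.58,-0.268,0.08,0.283,-1],[0.58,-0.268,0.08,0.283,-1],[0.58,-0.268,0.08,0.283,-1]]
  ]
}}

```text
clock: 1.35
position: [0.555, -0.1962, 0.1742]
ee_rot: [-0.001, 0.991, -0.136, -0.0]
contact_force: [-0.7, -1.1, -0.4]
width: 0.0854
gripper_force: 0.0
```

{"fn": "move_arm", "kwargs": {
  "deltas": [
    [[0,0,0,0,-1],[0,0,0,0,-1],[0,0,0,0,-1]]
  ]
}}

```text
clock: 1.65
position: [0.552, -0.2003, 0.1755]
ee_rot: [0.0, 0.99, -0.139, -0.0]
contact_force: [-0.2, -0.8, 0.2]
width: 0.0853
gripper_force: 0.0
```

```bash
python3 - <<'E'
from h import *
s=manip.get_state();im=manip.get_image("wrist")[:,:,::-1];cv2.imwrite("pics/w1.png",im)
q=s["ee_rot"];R=Ro.from_quat([q[1],q[2],q[3],q[0]]).as_matrix();print(s["position"],R.round(3),s["clock"],s["qpos"].round(2))
E
```

```text
[ 0.55204751 -0.20030385  0.17552257] [[ 0.961 -0.276 -0.   ]
 [-0.276 -0.961 -0.   ]
 [ 0.     0.    -1.   ]] 1.65 [-0.47  0.34  1.58 -0.    1.23  1.38]
```

View pics/w1.png

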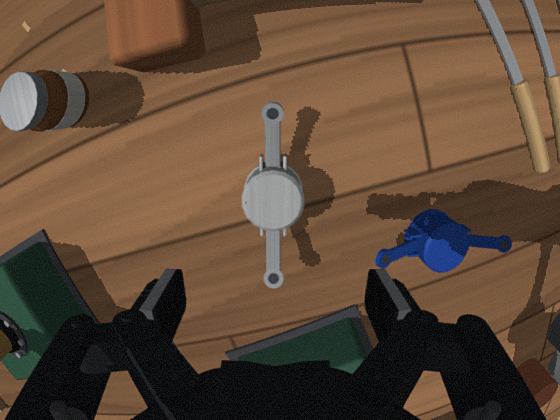

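The cap's top circle is centred at (273,198). Its arm ends are at (273,113) and (273.5,279), so the arms run along tool x.

```bash
python3 - <<'E'
from h import *
s=manip.get_state();q=s["ee_rot"];R=Ro.from_quat([q[1],q[2],q[3],q[0]]).as_matrix()
for u,v,z in[(273,198,.046),(273,113,.051),(273.5,279,.051)]:
    X=plane("wrist",u,v,z,s);print(X.round(4),"tool",(R.T@(X-s["position"])).round(4))
X,r=tri([ray("wrist",273,198,s),ray("top",323.3,213),ray("scene",215,234.3)]);print(X,r)
E
```

```text
[ 0.5586 -0.1999  0.046 ] tool [ 0.0061 -0.0022  0.1296]
[ 0.6264 -0.2194  0.051 ] tool [ 0.0766 -0.0022  0.1246]
[ 0.4871 -0.1797  0.051 ] tool [-0.0682 -0.0019  0.1246]
[ 0.55476736 -0.19921641  0.04081596] [np.float64(0.002416599760975861), np.float64(0.0022688627049454587), np.float64(0.0023601082251649575)]
```

{"fn": "move_arm", "kwargs": {
  "deltas": [
    [[0.006,-0.0025,0.03,0,-1],[0.006,-0.0025,0.07,0,-1],[0.006,-0.0025,0.11,0,-1],[0.006,-0.0025,0.15,0,-1],[0.006,-0.0025,0.175,0,-1],[0.006,-0.0025,0.192,0,-1],[0.006,-0.0025,0.192,0,-1],[0.006,-0.0025,0.192,0,-1]]
  ]
}}

```text
clock: 2.5
position: [0.5584, -0.1994, 0.0224]
ee_rot: [0.0, 0.99, -0.139, 0.001]
contact_force: [0.5, -0.3, 1.0]
width: 0.0856
gripper_force: 0.0
```

{"fn": "move_arm", "kwargs": {
  "deltas": [
    [[0,0,0,0,1],[0,0,0,0,1],[0,0,0,0,1],[0,0,0,0,1],[0,0,0,0,1],[0,0,0,0,1],[0,0,0,0,1],[0,0,0,0,1],[0,0,0,0,1],[0,0,0,0,1]]
  ],
  "squeeze": 80
}}

```text
clock: 3.5
position: [0.559, -0.1993, 0.0235]
ee_rot: [0.001, 0.99, -0.138, 0.002]
contact_force: [0.1, -1.1, 6.1]
width: 0.0523
gripper_force: 85.0
```

{"fn": "move_arm", "kwargs": {
  "deltas": [
    [[0,0,-0.03,0,1],[0,0,-0.07,0,1],[0,0,-0.12,0,1],[0,0,-0.17,0,1],[0,0,-0.22,0,1],[0,0,-0.26,0,1],[0,0,-0.28,0,1],[0,0,-0.28,0,1],[0,0,-0.28,0,1]]
  ]
}}

```text
clock: 4.4
position: [0.5573, -0.1982, 0.2449]
ee_rot: [-0.0, 0.99, -0.138, -0.001]
contact_force: [0.4, -0.2, -4.3]
width: 0.0524
gripper_force: 85.5
```

```bash
python3 - <<'E'
from h import *
s=manip.get_state();im=manip.get_image("wrist")[:,:,::-1];sc=manip.get_image("scene")[:,:,::-1]
q=s["ee_rot"];R=Ro.from_quat([q[1],q[2],q[3],q[0]]).as_matrix();print(s["position"],s["width"],R.round(3))
tp=manip.get_image("top")[:,:,::-1]
for n,i in(("w2",im),("s2",sc),("t2",tp)):cv2.imwrite(f"pics/{n}.png",i)
X=s["position"]+np.array([0,0,.02])
def pj(n,X):
    p=P[n];c=p["R"]@X+p["t"];return p["fx"]*c[0]/c[2]+p["cx"],p["fy"]*c[1]/c[2]+p["cy"]
a=pj("scene",X);b=pj("top",X);print(a,b)
def crop(i,c,w,h,f):
    x=int(np.clip(c[0]-w/2,0,560-w));y=int(np.clip(c[1]-h/2,0,420-h));print(x,y);return cv2.resize(i[y:y+h,x:x+w],None,fx=f,fy=f,interpolation=cv2.INTER_CUBIC)
o=np.hstack([crop(sc,a,100,100,3),crop(tp,b,100,100,3)])
o=np.vstack([crop(im,(275,300),300,140,2),o]);cv2.imwrite("pics/c2.png",o)
E
```

```text
[ 0.5573004  -0.19819879  0.2448726 ] 0.05239412637048512 [[ 0.962 -0.274 -0.001]
 [-0.274 -0.962  0.001]
 [-0.001 -0.    -1.   ]]
(np.float64(205.76817057166951), np.float64(154.4334192844422)) (np.float64(339.5444328368554), np.float64(195.81991760338116))
155 104
289 145
125 230
```

View pics/c2.png

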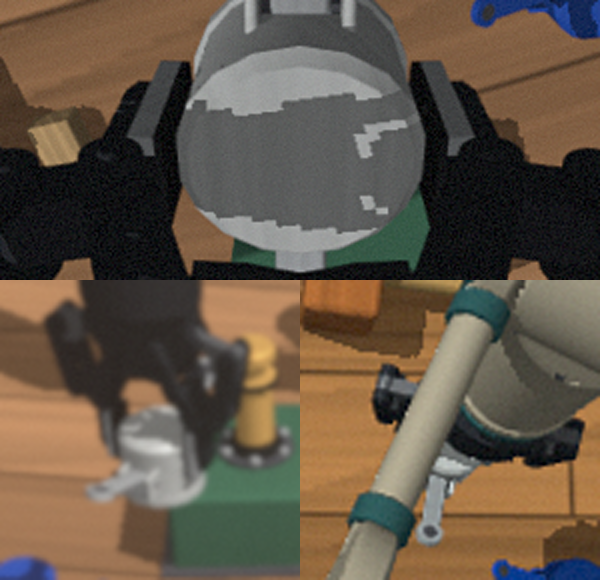

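The cap is held level. In the wrist frame its top-face edges are at about (275,253), (275,356), (213.5,300) and (337.5,300).

```bash
python3 - <<'E'
from h import *
s=dict(position=np.zeros(3),ee_rot=[1,0,0,0])  # tool frame
for z in(-.0215,-.0245):
  for u,v in[(275.5,253),(275.5,356),(213.5,302),(337.5,302)]:
    print(z,plane("wrist",u,v,z,s).round(4))
E
```

```text
-0.0215 [ 0.0245 -0.0002 -0.0215]
-0.0215 [-0.0281 -0.0002 -0.0215]
-0.0215 [ 0.0017 -0.026  -0.0215]
-0.0215 [ 0.0017  0.0255 -0.0215]
-0.0245 [ 0.0258 -0.0003 -0.0245]
-0.0245 [-0.0253 -0.0002 -0.0245]
-0.0245 [ 0.0036 -0.0253 -0.0245]
-0.0245 [ 0.0037  0.0248 -0.0245]
```

{"fn": "move_arm", "kwargs": {
  "deltas": [
    [[-0.01,-0.02,-0.03,0,1],[-0.03,-0.05,-0.0875,0,1],[-0.055,-0.09,-0.0875,0,1],[-0.08,-0.135,-0.0875,0,1],[-0.105,-0.18,-0.0875,0,1],[-0.13,-0.225,-0.0875,0,1],[-0.155,-0.265,-0.0875,0,1],[-0.178,-0.3,-0.0875,0,1],[-0.19,-0.325,-0.0875,0,1],[-0.198,-0.336,-0.0875,0,1],[-0.198,-0.336,-0.0875,0,1],[-0.198,-0.336,-0.0875,0,1]]
  ]
}}

```text
clock: 5.75
position: [0.4796, 0.1024, 0.3151]
ee_rot: [0.001, 0.99, -0.139, -0.0]
contact_force: [0.1, -0.4, -3.3]
width: 0.0522
gripper_force: 85.6
```

```bash
cat > look.py <<'E'
import sys;from h import *
n=sys.argv[1];s=manip.get_state();im=manip.get_image("wrist")[:,:,::-1];cv2.imwrite(f"pics/{n}.png",im)
import pickle;pickle.dump(s,open(f"pics/{n}.pkl","wb"))
h=cv2.cvtColor(im,cv2.COLOR_BGR2HSV);print(s["position"].round(4),s["ee_rot"].round(4),s["width"])
m=cv2.inRange(h,(16,120,150),(32,255,255));m=cv2.morphologyEx(m,cv2.MORPH_OPEN,np.ones((3,3)))
k,l,st,c=cv2.connectedComponentsWithStats(m)
for i in range(1,k):
    if st[i,4]>150: print(st[i],c[i].round(1))
E
python3 look.py n1
```

```text
[0.4796 0.1024 0.3151] [ 8.000e-04  9.904e-01 -1.386e-01 -3.000e-04] 0.052222923019103126
[ 183  182   41   42 1291] [202.5 203. ]
[525 264  21  27 388] [534.3 277.8]
```

{"fn": "move_arm", "kwargs": {
  "deltas": [
    [[0,-0.03,0,0,1],[0,-0.07,0,0,1],[0,-0.11,0,0,1],[0,-0.14,0,0,1],[0,-0.15,0,0,1],[0,-0.15,0,0,1],[0,-0.15,0,0,1]]
  ]
}}

```text
clock: 6.5
position: [0.5124, 0.2172, 0.3154]
ee_rot: [0.001, 0.99, -0.139, -0.0]
contact_force: [-0.4, -0.1, -4.3]
width: 0.0524
gripper_force: 85.6
```

```bash
python3 look.py n2; python3 -c "
import cv2,numpy as np
cv2.imwrite('pics/n12.png',np.hstack([cv2.imread('pics/n1.png')[60:400,:400],cv2.imread('pics/n2.png')[60:400,160:]]))"
```

```text
[0.5124 0.2172 0.3154] [ 9.000e-04  9.903e-01 -1.391e-01 -3.000e-04] 0.05238027236162194
[319 182  36  41 851] [333.9 200.1]
```

View pics/n12.png

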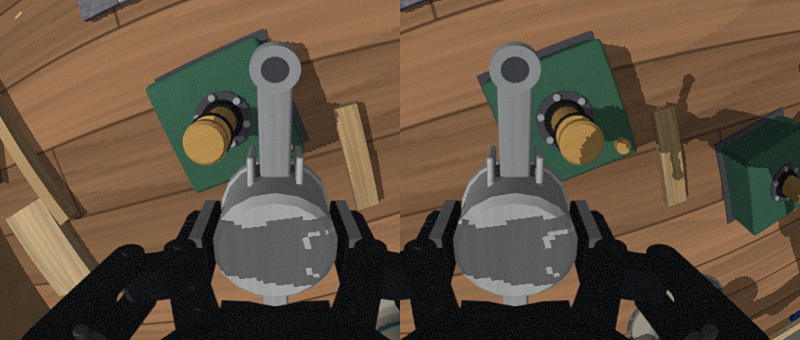

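The neck's top is at about (206,204) in view 1 and (341,202) in view 2. I'll enlarge both to get the centre of the face.

```bash
python3 -c "
import cv2,numpy as np
f=lambda n,x,y:cv2.resize(cv2.imread(n)[y:y+70,x:x+65],None,fx=6,fy=6,interpolation=cv2.INTER_CUBIC)
cv2.imwrite('pics/z12.png',np.hstack([f('pics/n1.png',175,170),f('pics/n2.png',310,170)]))"
```

```text
(no output)
```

View pics/z12.png

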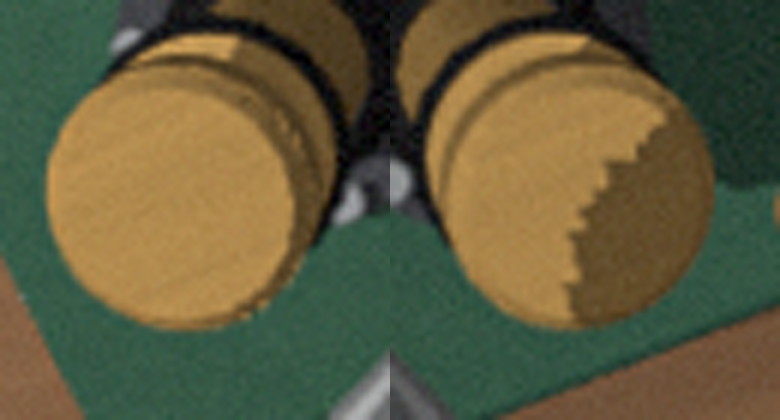

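```bash
python3 - <<'E'
from h import *
import pickle
a,b=[pickle.load(open(f"pics/n{i}.pkl","rb")) for i in(1,2)]
X,r=tri([ray("wrist",203.7,204,a),ray("wrist",343,204,b)]);print(X,r)
for u,v,s in[(203.7,204,a),(343,204,b)]:print(plane("wrist",u,v,.185,s),plane("wrist",u,v,.182,s))
s=manip.get_state();q=s["ee_rot"];R=Ro.from_quat([q[1],q[2],q[3],q[0]]).as_matrix()
print((R.T@(X-s["position"])).round(4),R.round(4))
E
```

```text
[0.49731806 0.16126054 0.18584946] [np.float64(3.9943595897139115e-05), np.float64(3.9943595897249195e-05)]
[0.49717856 0.16150158 0.185     ] [0.49654735 0.16240174 0.182     ]
[0.49699315 0.16115516 0.185     ] [0.49598907 0.16075092 0.182     ]
[0.0011 0.0576 0.1298] [[ 9.612e-01 -2.758e-01 -6.000e-04]
 [-2.758e-01 -9.612e-01 -1.400e-03]
 [-2.000e-04  1.500e-03 -1.000e+00]]
```

Neck top at (0.4972, 0.1613, 0.1855), which matches the expected 0.185. I go over it, then down to just above the lip.

{"fn": "move_arm", "kwargs": {
  "deltas": [
    [[0.0026,0.02,0,0,1],[0.0026,0.045,0,0,1],[0.0026,0.065,0.01,0,1],[0.0026,0.072,0.04,0,1],[0.0026,0.072,0.07,0,1],[0.0026,0.072,0.095,0,1],[0.0026,0.072,0.11,0,1],[0.0026,0.072,0.12,0,1],[0.0026,0.072,0.12,0,1],[0.0026,0.072,0.12,0,1]]
  ]
}}

```text
clock: 7.55
position: [0.4991, 0.1626, 0.2205]
ee_rot: [-0.0, 0.99, -0.139, 0.001]
contact_force: [0.1, 0.2, -3.6]
width: 0.0522
gripper_force: 85.6
```

```bash
python3 - <<'E'
from h import *
s=manip.get_state();q=s["ee_rot"];R=Ro.from_quat([q[1],q[2],q[3],q[0]]).as_matrix()
print(s["position"],(R.T@(np.array([.4972,.1613,.1855])-s["position"])).round(4),s["contact_force"])
sc=manip.get_image("scene")[:,:,::-1]
cv2.imwrite("pics/s3.png",cv2.resize(sc[115:255,320:450],None,fx=4,fy=4,interpolation=cv2.INTER_CUBIC))
E
```

```text
[0.49912546 0.16256707 0.22050899] [-0.0016  0.0018  0.035 ] [ 0.12756589  0.18854725 -3.59946586]
```

View pics/s3.png

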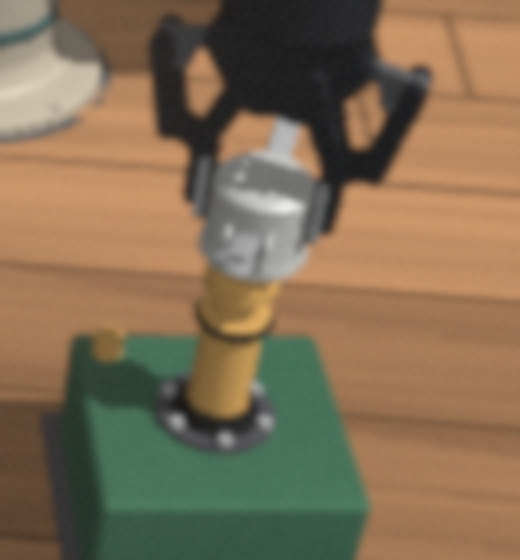

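The cap hangs centred over the neck, mouth centre near (252,255) in the crop on the neck's axis line. I'll descend gently.

{"fn": "move_arm", "kwargs": {
  "deltas": [
    [[0,0.0015,0.003,0,1],[0,0.0015,0.007,0,1],[0,0.0015,0.011,0,1],[0,0.0015,0.013,0,1],[0,0.0015,0.013,0,1],[0,0.0015,0.013,0,1]]
  ]
}}

```text
clock: 8.2
position: [0.4982, 0.1616, 0.2092]
ee_rot: [0.0, 0.99, -0.138, -0.0]
contact_force: [0.1, -0.6, -3.7]
width: 0.0522
gripper_force: 85.6
```

{"fn": "move_arm", "kwargs": {
  "deltas": [
    [[0,0,0.001,0,1],[0,0,0.002,0,1],[0,0,0.003,0,1],[0,0,0.004,0,1],[0,0,0.005,0,1],[0,0,0.006,0,1],[0,0,0.006,0,1]]
  ]
}}

```text
clock: 8.9
position: [0.4986, 0.1615, 0.2046]
ee_rot: [0.0, 0.99, -0.139, 0.0]
contact_force: [1.4, -2.0, -2.7]
width: 0.0525
gripper_force: 85.6
```

{"fn": "move_arm", "kwargs": {
  "deltas": [
    [[0,0,0.001,0,1],[0,0,0.002,0,1],[0,0,0.003,0,1],[0,0,0.004,0,1],[0,0,0.005,0,1],[0,0,0.006,0,1],[0,0,0.006,0,1]]
  ]
}}

```text
clock: 9.6
position: [0.4991, 0.1612, 0.1995]
ee_rot: [0.0, 0.99, -0.138, 0.001]
contact_force: [4.3, -3.3, -1.7]
width: 0.0522
gripper_force: 86.1
```

It is in, with the lip pushing sideways toward tool +x,+y, so I'll ease that way.

{"fn": "move_arm", "kwargs": {
  "deltas": [
    [[0.001,0.0004,0,0,1],[0.0015,0.0006,0.001,0,1],[0.002,0.0008,0.002,0,1],[0.002,0.0008,0.003,0,1],[0.002,0.0008,0.003,0,1]]
  ]
}}

```text
clock: 10.1
position: [0.4991, 0.1607, 0.1968]
ee_rot: [-0.0, 0.99, -0.139, -0.001]
contact_force: [2.6, 0.5, -2.6]
width: 0.0526
gripper_force: 86.0
```

{"fn": "move_arm", "kwargs": {
  "deltas": [
    [[0.0008,-0.0003,0.002,0,1],[0.0013,-0.0003,0.004,0,1],[0.0013,-0.0003,0.006,0,1],[0.0013,-0.0003,0.008,0,1],[0.0013,-0.0003,0.01,0,1],[0.0013,-0.0003,0.01,0,1]]
  ]
}}

```text
clock: 10.7
position: [0.5003, 0.1605, 0.1889]
ee_rot: [0.0, 0.99, -0.139, -0.0]
contact_force: [0.2, -0.2, -4.2]
width: 0.0523
gripper_force: 85.8
```

{"fn": "move_arm", "kwargs": {
  "deltas": [
    [[0,0,0.001,0,1],[0,0,0.002,0,1],[0,0,0.003,0,1],[0,0,0.004,0,1],[0,0,0.005,0,1],[0,0,0.006,0,1],[0,0,0.006,0,1]]
  ]
}}

```text
clock: 11.4
position: [0.5005, 0.1605, 0.1843]
ee_rot: [0.0, 0.99, -0.139, -0.0]
contact_force: [0.6, 0.3, -4.0]
width: 0.0525
gripper_force: 85.8
```

{"fn": "move_arm", "kwargs": {
  "deltas": [
    [[0,0,0.001,0,1],[0,0,0.002,0,1],[0,0,0.003,0,1],[0,0,0.004,0,1],[0,0,0.005,0,1],[0,0,0.006,0,1],[0,0,0.006,0,1]]
  ]
}}

```text
clock: 12.1
position: [0.5006, 0.1605, 0.1795]
ee_rot: [0.0, 0.99, -0.139, -0.0]
contact_force: [0.4, -0.2, -3.4]
width: 0.0525
gripper_force: 85.8
```

{"fn": "move_arm", "kwargs": {
  "deltas": [
    [[0,0,0.001,0,1],[0,0,0.002,0,1],[0,0,0.003,0,1],[0,0,0.004,0,1],[0,0,0.004,0,1]]
  ]
}}

```text
clock: 12.6
position: [0.5008, 0.1603, 0.1768]
ee_rot: [0.0, 0.99, -0.139, 0.0]
contact_force: [-0.5, -0.6, 0.6]
width: 0.0523
gripper_force: 85.9
```

{"fn": "move_arm", "kwargs": {
  "deltas": [
    [[0,0,0.001,0,1],[0,0,0.002,0,1],[0,0,0.003,0,1],[0,0,0.003,0,1]]
  ]
}}

```text
clock: 13.0
position: [0.5009, 0.1603, 0.1744]
ee_rot: [0.0, 0.99, -0.138, 0.0]
contact_force: [-1.2, -3.0, 3.3]
width: 0.0524
gripper_force: 86.4
```

{"fn": "move_arm", "kwargs": {
  "deltas": [
    [[0,0.0004,0.001,0,1],[0,0.0006,0.002,0,1],[0,0.0006,0.002,0,1]]
  ]
}}

```text
clock: 13.3
position: [0.5009, 0.1602, 0.173]
ee_rot: [-0.0, 0.99, -0.139, 0.001]
contact_force: [-1.4, -0.6, 5.0]
width: 0.0521
gripper_force: 86.6
```

{"fn": "move_arm", "kwargs": {
  "deltas": [
    [[0,0,0.001,0,1],[0,0,0.002,0,1],[0,0,0.002,0,1]]
  ]
}}

```text
clock: 13.6
position: [0.501, 0.1602, 0.1717]
ee_rot: [-0.0, 0.99, -0.139, 0.001]
contact_force: [-1.2, -2.0, 7.0]
width: 0.0519
gripper_force: 86.8
```

{"fn": "move_arm", "kwargs": {
  "deltas": [
    [[0,0,0.001,0,1],[0,0,0.002,0,1],[0,0,0.002,0,1]]
  ]
}}

```text
clock: 13.9
position: [0.501, 0.1602, 0.1702]
ee_rot: [-0.0, 0.99, -0.139, 0.001]
contact_force: [-2.0, -1.7, 7.0]
width: 0.0523
gripper_force: 86.9
```

{"fn": "move_arm", "kwargs": {
  "deltas": [
    [[0,0,0.001,0,1],[0,0,0.002,0,1],[0,0,0.002,0,1]]
  ]
}}

```text
clock: 14.2
position: [0.5009, 0.1602, 0.1685]
ee_rot: [-0.0, 0.99, -0.139, 0.001]
contact_force: [-0.5, -1.4, 7.2]
width: 0.0525
gripper_force: 86.9
```

{"fn": "move_arm", "kwargs": {
  "deltas": [
    [[0,0,0.001,0,1],[0,0,0.002,0,1],[0,0,0.002,0,1]]
  ]
}}

```text
clock: 14.5
position: [0.5009, 0.1602, 0.1668]
ee_rot: [-0.0, 0.99, -0.139, 0.001]
contact_force: [-2.2, -0.6, 6.0]
width: 0.0524
gripper_force: 86.9
```

{"fn": "move_arm", "kwargs": {
  "deltas": [
    [[0,0,0.001,0,1],[0,0,0.002,0,1],[0,0,0.002,0,1]]
  ]
}}

```text
clock: 14.8
position: [0.5009, 0.1602, 0.1657]
ee_rot: [-0.0, 0.99, -0.139, 0.001]
contact_force: [-2.6, -1.4, 8.9]
width: 0.052
gripper_force: 87.1
```

{"fn": "move_arm", "kwargs": {
  "deltas": [
    [[0,0,0.001,0,1],[0,0,0.002,0,1],[0,0,0.002,0,1]]
  ]
}}

```text
clock: 15.1
position: [0.5009, 0.1602, 0.1646]
ee_rot: [-0.0, 0.99, -0.138, 0.001]
contact_force: [-3.6, -1.5, 11.3]
width: 0.0524
gripper_force: 87.4
```

{"fn": "move_arm", "kwargs": {
  "deltas": [
    [[0,0,0.001,0,1],[0,0,0.002,0,1],[0,0,0.002,0,1]]
  ]
}}

```text
clock: 15.4
position: [0.501, 0.1602, 0.1635]
ee_rot: [-0.0, 0.99, -0.138, 0.001]
contact_force: [-3.5, -2.5, 15.1]
width: 0.0523
gripper_force: 87.7
```

{"fn": "move_arm", "kwargs": {
  "deltas": [
    [[0,0,0.001,0,1],[0,0,0.002,0,1],[0,0,0.002,0,1]]
  ]
}}

```text
clock: 15.7
position: [0.501, 0.1602, 0.1623]
ee_rot: [-0.0, 0.99, -0.138, 0.001]
contact_force: [-3.8, -1.3, 17.5]
width: 0.0523
gripper_force: 88.0
```

{"fn": "move_arm", "kwargs": {
  "deltas": [
    [[0,0,0.001,0,1],[0,0,0.002,0,1],[0,0,0.003,0,1],[0,0,0.003,0,1]]
  ]
}}

```text
clock: 16.1
position: [0.501, 0.1602, 0.1607]
ee_rot: [-0.0, 0.99, -0.138, 0.001]
contact_force: [-5.0, -3.1, 22.5]
width: 0.0522
gripper_force: 88.5
```

{"fn": "move_arm", "kwargs": {
  "deltas": [
    [[0,0,0.001,0,1],[0,0,0.002,0,1],[0,0,0.002,0,1],[0,0,0.002,0,1]]
  ]
}}

```text
clock: 16.5
position: [0.501, 0.1602, 0.1596]
ee_rot: [-0.001, 0.99, -0.138, 0.002]
contact_force: [-6.3, -2.4, 24.4]
width: 0.0521
gripper_force: 88.8
```

{"fn": "move_arm", "kwargs": {
  "deltas": [
    [[0,0,0.001,0,1],[0,0,0.001,0,1],[0,0,0.001,0,1],[0,0,0,0,1],[0,0,-0.002,0,1],[0,0,-0.004,0,1],[0,0,-0.006,0,1],[0,0,-0.008,0,1],[0,0,-0.01,0,1],[0,0,-0.01,0,1]]
  ]
}}

```text
clock: 17.5
position: [0.5009, 0.1602, 0.1652]
ee_rot: [-0.0, 0.99, -0.138, 0.001]
contact_force: [-2.2, -0.5, 10.3]
width: 0.0522
gripper_force: 87.1
```

{"fn": "move_arm", "kwargs": {
  "deltas": [
    [[0,0,-0.002,0,1],[0,0,-0.004,0,1],[0,0,-0.006,0,1],[0,0,-0.007,0,1],[0,0,-0.007,0,1]]
  ]
}}

```text
clock: 18.0
position: [0.5008, 0.1602, 0.1691]
ee_rot: [-0.0, 0.99, -0.139, 0.0]
contact_force: [0.9, 0.5, 0.7]
width: 0.0524
gripper_force: 86.2
```

The load curve shows the seal resting at about 0.178, sliding at a constant force, then rising hard. At equal load the cap sits 7 mm lower, so it is home. I'll release and lift.

{"fn": "move_arm", "kwargs": {
  "deltas": [
    [[0,0,0,0,-1],[0,0,0,0,-1],[0,0,0,0,-1],[0,0,0,0,-1],[0,0,0,0,-1],[0,0,0,0,-1],[0,0,0,0,-1],[0,0,0,0,-1]]
  ]
}}

```text
clock: 18.8
position: [0.5005, 0.16, 0.1693]
ee_rot: [0.0, 0.99, -0.139, 0.0]
contact_force: [-0.1, 0.5, -0.2]
width: 0.0857
gripper_force: 0.0
```

{"fn": "move_arm", "kwargs": {
  "deltas": [
    [[0,0,-0.01,0,-1],[0,0,-0.03,0,-1],[0,0,-0.06,0,-1],[0,0,-0.09,0,-1],[0,0,-0.12,0,0],[0,0,-0.13,0,1],[0,0,-0.13,0,1],[0,0,-0.13,0,1],[0,0,-0.13,0,1],[0,0,-0.13,0,1],[0,0,-0.13,0,1],[0,0,-0.13,0,1]]
  ],
  "squeeze": 40
}}

```text
clock: 20.0
position: [0.5004, 0.16, 0.2728]
ee_rot: [0.0, 0.99, -0.139, -0.0]
contact_force: [0.0, -0.5, 1.2]
width: -0.0
gripper_force: 0.0
```

{"fn": "move_arm", "kwargs": {
  "deltas": [
    [[0.02,0,0,0,1],[0.05,0,0,0,1],[0.079,0,0,0,1],[0.079,0,0,0,1],[0.079,0,0,0,1]]
  ]
}}

```text
clock: 20.5
position: [0.5619, 0.1423, 0.2727]
ee_rot: [0.0, 0.99, -0.139, -0.001]
contact_force: [0.3, -0.1, 0.6]
width: 0.0001
gripper_force: 0.0
```

```bash
python3 - <<'E'
from h import *
s=manip.get_state();print(s["position"],s["width"],s["contact_force"])
w=manip.get_image("wrist")[:,:,::-1];sc=manip.get_image("scene")[:,:,::-1]
cv2.imwrite("pics/c4.png",np.hstack([w[100:420,100:460],cv2.resize(sc[115:255,310:470],None,fx=2.28,fy=2.2857,interpolation=cv2.INTER_CUBIC)]))
E
```

```text
[0.56186062 0.14231479 0.27266686] 0.0001277255189447626 [ 0.31742698 -0.1323671   0.56558571]
```

View pics/c4.png

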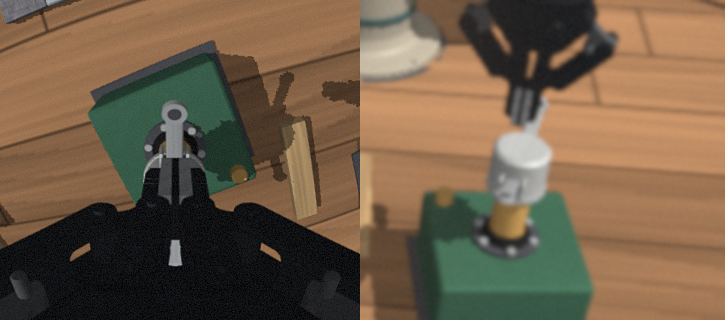

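The wrist view shows the raised +x arm end at full-frame (275,214) and the closed fingers below it. The scene view shows the cap standing square and low on the neck. I'll check the arm end's tool coordinates.

```bash
python3 - <<'E'
from h import *
s=manip.get_state();q=s["ee_rot"];R=Ro.from_quat([q[1],q[2],q[3],q[0]]).as_matrix()
for z in(.195,.2):
    X=plane("wrist",275,214,z,s);print(X,R.T@(X-s["position"]))
E
```

```text
[0.56892694 0.14092374 0.195     ] [ 0.00836263 -0.00052419  0.0780655 ]
[0.57046195 0.14048317 0.2       ] [ 0.00995468 -0.00052038  0.07306393]
```

{"fn": "move_arm", "kwargs": {
  "deltas": [
    [[0.005,0,0.03,0,1],[0.005,0,0.06,0,1],[0.005,0,0.07,0,1],[0.005,0,0.076,0,1],[0.005,0,0.082,0,1],[0.005,0,0.088,0,1],[0.005,0,0.094,0,1],[0.005,0,0.1,0,1],[0.005,0,0.1,0,1]]
  ]
}}

```text
clock: 21.5
position: [0.5653, 0.1416, 0.1931]
ee_rot: [-0.0, 0.99, -0.139, 0.0]
contact_force: [-0.3, 0.6, 1.0]
width: 0.0001
gripper_force: 0.2
```

{"fn": "move_arm", "kwargs": {
  "deltas": [
    [[0,0,0.005,0,1],[0,0,0.01,0,1],[0,0,0.015,0,1],[0,0,0.02,0,1],[0,0,0.02,0,1]]
  ]
}}

```text
clock: 22.0
position: [0.5653, 0.1415, 0.1768]
ee_rot: [0.0, 0.99, -0.139, -0.0]
contact_force: [0.8, -0.2, 1.2]
width: -0.0001
gripper_force: 0.8
```

{"fn": "move_arm", "kwargs": {
  "deltas": [
    [[0,0,0.005,0,1],[0,0,0.01,0,1],[0,0,0.015,0,1],[0,0,0.02,0,1],[0,0,0.02,0,1]]
  ]
}}

```text
clock: 22.5
position: [0.5641, 0.1417, 0.1602]
ee_rot: [0.0, 0.99, -0.139, -0.001]
contact_force: [0.3, 0.1, 0.9]
width: -0.0002
gripper_force: 0.2
```

{"fn": "move_arm", "kwargs": {
  "deltas": [
    [[0,0,0.005,0,1],[0,0,0.01,0,1],[0,0,0.015,0,1],[0,0,0.02,0,1],[0,0,0.024,0,1],[0,0,0.024,0,1]]
  ]
}}

```text
clock: 23.1
position: [0.565, 0.1415, 0.1414]
ee_rot: [0.0, 0.99, -0.139, -0.0]
contact_force: [-0.1, -0.1, 0.4]
width: -0.0003
gripper_force: 0.4
```

{"fn": "move_arm", "kwargs": {
  "deltas": [
    [[-0.005,0,0,0,1],[-0.01,0,0,0,1],[-0.015,0,0,0,1],[-0.015,0,0,0,1]]
  ]
}}

```text
clock: 23.5
position: [0.5532, 0.145, 0.1422]
ee_rot: [0.0, 0.99, -0.138, 0.0]
contact_force: [3.4, -0.3, -0.3]
width: 0.0
gripper_force: 1.1
```

{"fn": "move_arm", "kwargs": {
  "deltas": [
    [[-0.002,0,0,0,1],[-0.004,0,0,0,1],[-0.004,0,0,0,1]]
  ]
}}

```text
clock: 23.8
position: [0.5504, 0.1458, 0.142]
ee_rot: [0.0, 0.99, -0.139, -0.0]
contact_force: [4.5, -1.4, -0.8]
width: -0.0002
gripper_force: 1.5
```

```bash
python3 - <<'E'
from h import *
s=manip.get_state();print(s["position"],s["contact_force"],s["moment"])
w=manip.get_image("wrist")[:,:,::-1];sc=manip.get_image("scene")[:,:,::-1]
cv2.imwrite("pics/c5.png",np.hstack([w[100:420,100:460],cv2.resize(sc[135:255,310:450],None,fx=2.667,fy=2.667,interpolation=cv2.INTER_CUBIC)]))
E
```

```text
[0.55039348 0.14577928 0.14201876] [ 4.48842521 -1.433051   -0.80294178] [-0.11721097 -0.58841599  0.03075298]
```

View pics/c5.png

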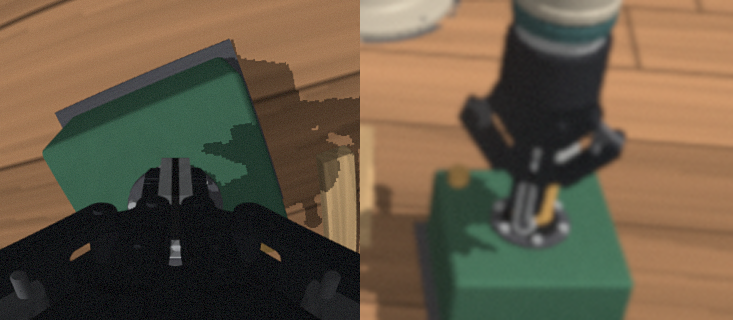

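{"fn": "move_arm", "kwargs": {
  "deltas": [
    [[-0.002,0,0,0,1],[-0.004,0,0,0,1],[-0.004,0,0,0,1]]
  ]
}}

```text
clock: 24.2
position: [0.5472, 0.1467, 0.142]
ee_rot: [0.0, 0.99, -0.138, -0.0]
contact_force: [3.5, -1.0, -1.8]
width: -0.0001
gripper_force: 1.5
```

{"fn": "move_arm", "kwargs": {
  "deltas": [
    [[-0.002,0,0,0,1],[-0.003,0,0,0,1],[-0.003,0,0,0,1]]
  ]
}}

```text
clock: 24.5
position: [0.5448, 0.1473, 0.142]
ee_rot: [0.0, 0.99, -0.138, -0.0]
contact_force: [3.1, -0.1, -1.5]
width: 0.0002
gripper_force: 1.6
```

{"fn": "move_arm", "kwargs": {
  "deltas": [
    [[-0.001,0,0,0,1],[-0.002,0,0,0,1],[-0.002,0,0,0,1]]
  ]
}}

```text
clock: 24.8
position: [0.5439, 0.1476, 0.1421]
ee_rot: [0.0, 0.99, -0.138, 0.0]
contact_force: [4.0, -1.1, -2.1]
width: -0.0001
gripper_force: 2.2
```

{"fn": "move_arm", "kwargs": {
  "deltas": [
    [[-0.002,0,0,0,1],[-0.003,0,0,0,1],[-0.003,0,0,0,1]]
  ]
}}

```text
clock: 25.1
position: [0.5434, 0.148, 0.1424]
ee_rot: [0.0, 0.99, -0.138, 0.002]
contact_force: [7.4, -2.5, -5.2]
width: 0.0001
gripper_force: 3.9
```

{"fn": "move_arm", "kwargs": {
  "deltas": [
    [[-0.002,0,0,0,1],[-0.003,0,0,0,1],[-0.003,0,0,0,1]]
  ]
}}

```text
clock: 25.4
position: [0.543, 0.1484, 0.1426]
ee_rot: [-0.0, 0.99, -0.138, 0.004]
contact_force: [11.5, -2.8, -6.9]
width: -0.0
gripper_force: 5.4
```

Hard stop felt, at ρ≈47 mm with 48 expected. I'll back off, rise, and cross to the other side.

{"fn": "move_arm", "kwargs": {
  "deltas": [
    [[0.005,0,0,0,1],[0.02,0,0,0,1],[0.03,0,-0.01,0,1],[0.03,0,-0.06,0,1],[0.03,0,-0.11,0,1],[0.02,0,-0.155,0,1],[-0.03,0,-0.16,0,1],[-0.08,0,-0.16,0,1],[-0.13,0,-0.16,0,1],[-0.141,0,-0.16,0,1],[-0.141,0,-0.16,0,1],[-0.141,0,-0.16,0,1]]
  ]
}}

```text
clock: 26.6
position: [0.4316, 0.18, 0.2706]
ee_rot: [-0.0, 0.99, -0.138, 0.001]
contact_force: [0.1, -0.8, 0.1]
width: 0.0004
gripper_force: 0.0
```

```bash
python3 - <<'E'
from h import *
s=manip.get_state();q=s["ee_rot"];R=Ro.from_quat([q[1],q[2],q[3],q[0]]).as_matrix()
print(s["position"],s["contact_force"],(R.T@(np.array([.4979,.1610,.193])-s["position"])).round(4))
w=manip.get_image("wrist")[:,:,::-1];cv2.imwrite("pics/w6.png",w)
h=cv2.cvtColor(w,cv2.COLOR_BGR2HSV);m=((h[:,:,1]<40)&(h[:,:,2]>70)).astype(np.uint8)
k,l,st,c=cv2.connectedComponentsWithStats(m)
for i in range(1,k):
    if st[i,4]>400 and 150<c[i][0]<400: print(st[i],c[i].round(1))
# expected projections (tool frame): cap top rim +-27 in y, arm_a end positions
T=np.linalg.inv(P["wrist"]["tool_from_camera"]);p=P["wrist"]
def pj(X):
    c=T[:3,:3]@X+T[:3,3];r=np.arctan2(np.hypot(c[0],c[1]),c[2]);a=np.arctan2(c[1],c[0]);return p["fx"]*r*np.cos(a)+p["cx"],p["fy"]*r*np.sin(a)+p["cy"]
ax=np.array([.4979,.1610,0])
for nm,rho,z in[("top c",0,.193),("top near edge",27,.193),("top far",-27,.193),("arm a closed end",42,.11),("arm a raised end",70.7,.199),("rim edge",28.5,.1475)]:
    X=ax+R[:,0]*rho/1000;X[2]=z;print(nm,np.round(pj(R.T@(X-s["position"])),1))
E
```

```text
[0.43156203 0.17995356 0.27061476] [ 0.08066674 -0.84466114  0.10838207] [0.0689 0.0001 0.0777]
[ 235   74   81  171 6842] [275.2 142.5]
top c [275.9 124.7]
top near edge [276.   83.4]
top far [275.9 165.6]
arm a closed end [275.8  75.7]
arm a raised end [276.   16.5]
rim edge [275.9  86.9]
```

Arm A no longer sticks out (grey ends at row 74, closed arm expected at 75.7, a raised one at 16.5). Now arm B.

{"fn": "move_arm", "kwargs": {
  "deltas": [
    [[0.004,0,0.03,0,1],[0.004,0,0.06,0,1],[0.004,0,0.07,0,1],[0.004,0,0.076,0,1],[0.004,0,0.082,0,1],[0.004,0,0.088,0,1],[0.004,0,0.094,0,1],[0.004,0,0.1,0,1],[0.004,0,0.105,0,1],[0.004,0,0.11,0,1],[0.004,0,0.115,0,1],[0.004,0,0.115,0,1]]
  ]
}}

```text
clock: 27.85
position: [0.4331, 0.1791, 0.1775]
ee_rot: [0.0, 0.99, -0.138, -0.001]
contact_force: [0.1, 1.2, 0.4]
width: 0.0001
gripper_force: 0.5
```

{"fn": "move_arm", "kwargs": {
  "deltas": [
    [[0,0,0.005,0,1],[0,0,0.01,0,1],[0,0,0.015,0,1],[0,0,0.02,0,1],[0,0,0.025,0,1],[0,0,0.03,0,1],[0,0,0.035,0,1],[0,0,0.04,0,1],[0,0,0.045,0,1],[0,0,0.045,0,1]]
  ]
}}

```text
clock: 28.85
position: [0.4329, 0.179, 0.1412]
ee_rot: [0.0, 0.99, -0.139, -0.001]
contact_force: [-1.3, 0.9, 0.3]
width: 0.0002
gripper_force: 0.5
```

{"fn": "move_arm", "kwargs": {
  "deltas": [
    [[0.005,0,0,0,1],[0.01,0,0,0,1],[0.014,0,0,0,1],[0.017,0,0,0,1],[0.017,0,0,0,1]]
  ]
}}

```text
clock: 29.35
position: [0.4466, 0.1751, 0.1417]
ee_rot: [0.0, 0.99, -0.139, -0.0]
contact_force: [-2.6, -0.1, -1.2]
width: 0.0002
gripper_force: 1.4
```

{"fn": "move_arm", "kwargs": {
  "deltas": [
    [[0.002,0,0,0,1],[0.004,0,0,0,1],[0.004,0,0,0,1]]
  ]
}}

```text
clock: 29.65
position: [0.4498, 0.1743, 0.142]
ee_rot: [0.0, 0.99, -0.139, -0.0]
contact_force: [-3.2, 0.3, -2.1]
width: 0.0003
gripper_force: 1.6
```

{"fn": "move_arm", "kwargs": {
  "deltas": [
    [[0.002,0,0,0,1],[0.003,0,0,0,1],[0.003,0,0,0,1]]
  ]
}}

```text
clock: 29.95
position: [0.4515, 0.1738, 0.1419]
ee_rot: [0.0, 0.99, -0.139, -0.001]
contact_force: [-5.3, 1.4, -2.0]
width: -0.0
gripper_force: 2.4
```

{"fn": "move_arm", "kwargs": {
  "deltas": [
    [[0.001,0,0,0,1],[0.002,0,0,0,1],[0.002,0,0,0,1]]
  ]
}}

```text
clock: 30.25
position: [0.4518, 0.1736, 0.1417]
ee_rot: [0.0, 0.99, -0.139, -0.002]
contact_force: [-7.3, 1.4, -1.4]
width: -0.0001
gripper_force: 3.5
```

{"fn": "move_arm", "kwargs": {
  "deltas": [
    [[0.002,0,0,0,1],[0.003,0,0,0,1],[0.003,0,0,0,1]]
  ]
}}

```text
clock: 30.55
position: [0.4525, 0.1732, 0.1412]
ee_rot: [0.0, 0.99, -0.139, -0.004]
contact_force: [-10.4, 3.1, -1.5]
width: 0.0001
gripper_force: 4.9
```

{"fn": "move_arm", "kwargs": {
  "deltas": [
    [[-0.005,0,0,0,1],[-0.02,0,0,0,1],[-0.03,0,-0.01,0,1],[-0.03,0,-0.06,0,1],[-0.03,0,-0.11,0,1],[-0.03,0,-0.16,0,1],[-0.09,0,-0.2,0,1],[-0.15,0,-0.23,0,1],[-0.2,0,-0.23,0,1],[-0.25,0,-0.23,0,1],[-0.25,0,-0.23,0,1],[-0.25,0,-0.23,0,1]]
  ]
}}

```text
clock: 31.75
position: [0.2636, 0.228, 0.3275]
ee_rot: [-0.001, 0.991, -0.137, 0.002]
contact_force: [-0.0, -0.3, -0.6]
width: 0.0002
gripper_force: 0.0
```

```bash
python3 - <<'E'
from h import *
s=manip.get_state();q=s["ee_rot"];R=Ro.from_quat([q[1],q[2],q[3],q[0]]).as_matrix()
print(s["position"],s["contact_force"])
ax=np.array([.4979,.1610,0])
def pj(n,X):
    p=P[n];c=p["R"]@X+p["t"];return np.array([p["fx"]*c[0]/c[2]+p["cx"],p["fy"]*c[1]/c[2]+p["cy"]])
for n in("scene","top"):
    im=manip.get_image(n)[:,:,::-1];cv2.imwrite(f"pics/{n}7.png",im)
    c=pj(n,ax+[0,0,.17]);x,y=int(c[0])-50,int(c[1])-50
    h=cv2.cvtColor(im[y:y+100,x:x+100],cv2.COLOR_BGR2HSV);m=((h[:,:,1]<45)&(h[:,:,2]>100)).astype(np.uint8)
    k,l,st,ce=cv2.connectedComponentsWithStats(m)
    for i in range(1,k):
        if st[i,4]>60: print(n,st[i][:4]+[x,y,0,0],st[i,4],(ce[i]+[x,y]).round(1))
    for nm,rho,z in[("top c",0,.193),("raised a",70.7,.198),("raised b",-70.7,.198),("closed a",42,.115),("closed b",-42,.115)]:
        X=ax+R[:,0]*rho/1000;X[2]=z;print(n,nm,pj(n,X).round(1))
    for z in(.193,.199):
        th=np.linspace(0,6.28,60);Q=np.array([pj(n,ax+[.027*np.cos(t),.027*np.sin(t),z]) for t in th]);print(n,z,Q.min(0).round(1),Q.max(0).round(1))
E
```

```text
[0.2635758  0.22797469 0.32752246] [-0.02357274 -0.29750091 -0.59570725]
scene [328 137  14  12] 110 [332.8 141.4]
scene [366 173  28  46] 730 [379.4 190.5]
scene top c [380.5 179. ]
scene raised a [373.5 196.5]
scene raised b [387.5 159.7]
scene closed a [370.8 218.3]
scene closed b [379.  195.9]
scene 0.193 [367.7 171.5] [393.3 186.8]
scene 0.199 [368.1 169.3] [393.8 184.5]
top [163 210  24  32] 481 [174.5 225.6]
top top c [173.3 226.1]
top raised a [182.7 195.8]
top raised b [162.6 256.7]
top closed a [185.6 213.3]
top closed b [174.8 246.3]
top 0.193 [161.1 214.1] [185.5 238.2]
top 0.199 [160.4 213.8] [185. 238.]
```

Both views agree: the cap is at home height (scene top edge at row 173; 171.5 expected at home, 169.3 if 6 mm high). Both arms hang down, with nothing left at the raised positions. I'll hand it in.

```bash
python3 -c "
from rig import manip
print(manip.sign_off())"
```

```text
the job is handed in; nothing more can be done
None
```

The aluminium cap is pressed fully home on the left tank's neck, both cam arms are swung down to their stops, the gripper is clear, and the job was handed in at about 32 s; no verdict came back.

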